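# Prove a sleeve on the gauge pin and hold it tipped for a look down its bore

## Robot

A 6-joint arm with a two-finger parallel gripper is mounted at the origin on a cart in front of the work surface, level with it; the furniture and walls round the work are solid. World frame = base frame: x ahead of the robot, y to its left, z up, the work surface at z = 0. Lengths are in mm, angles in rad, forces in N, time in s.
With the tool pointing down it reaches from about 300 to 775 mm from the base axis. Payload 14.6 kg.
Tool frame: the origin (TCP) lies at the very end of the fingers, on their centre line; the grasp point (between the pads) lies 19 mm behind it; z points along the fingers, y is the line along which they close (so a half turn about z gives the same grasp; the last joint's range is limited). The gripper opens to 94 mm and grips with 3 to 60 N. Pads are 16 mm wide; open, the fingers measure 119 mm over their backs; the gripper's body (75 mm by 177 mm) begins 78 mm behind the grasp point.
Start: joints at [-1.171, 0.3, 1.521, -0, 1.321, -0.067], TCP at [247.509, -491.15, 205.446] pointing down, gripper open.
Joint ranges: [-3.03, 3.03], [-0.79, 2.21], [0.23, 2.52], [-1.04, 4.18], [0, 3.07], [-2.55, 2.55]. Speed limits (rad/s): [2.22, 2.22, 2.57, 3.14, 3.14, 3.14].

## Interface

Orientations are given as [roll, pitch, yaw] about the fixed x, y, z axes, in that order (R = Rz(yaw) Ry(pitch) Rx(roll)).
In Python, from cell import manip, optics gives the robot as it stands.
- The arm moves only by the shell command python3 -m crank 'ROWS' [FORCE]. ROWS is JSON, a list of rows, each a list of 7 numbers: the opening in per cent of the stroke, from 0 (shut) to 100 (fully open), then the shift along the tool's x, y, z in mm, then the turn, a rotation vector about the tool's x, y, z in rad. A call has 1 to 10 rows; each row is the pose to reach, as a shift and turn from the pose commanded when the call began, along the tool's axes at that moment; what a row does not reach only later rows make up. A row lasts 1/10 s, in which the tool goes at most 50 mm and 8.59 degrees, less where a joint would pass 70% of its speed; a pose out of reach is approached as far as the arm can. A call with a gripper value outside its range is refused whole. The fingers move at their own pace and stop on an object; FORCE is the grip in N (left out, the last holds). Time passes only in rows, so rows that repeat a pose let the fingers close. It gives the time, the measured TCP pose, the force, the opening and the grip force at its end, in the units of the state.
- manip.read_state(): the state, without advancing time (a new reading comes with each control period).
- optics.camera(name): name is "side" or "top" or "wrist"; returns (picture, depth): 480x640x3 uint8, red, green, blue; 480x640 float32, mm along the optical axis (not along the pixel's ray), 0 where there is no reading.
- optics.calibration(name): a dict with "camera_matrix" (3x3 intrinsics, pixels), "k1" (the pictures are not rectified: a ray, as slopes to the right and down, at radius r is drawn at 1 + k1 r^2 times it, then the intrinsics apply), "R" (3x3) and "t" (3): a world point X has camera coordinates R X + t. Camera axes: x right, y down, z forward; pixel columns grow to the right and rows downward; lengths in mm; the calibration is good to about 2 mm. A picture is of the moment at which its call begins: read the wrist's pose just before it. calibration takes no time and is no camera call; for the wrist camera it gives the pose at the moment of the call.
- manip.sign_off(): hands the job in; it is judged then, once.
The state is a dict: "clock": time; "joints": joint angles; "qd": joint speeds; "effort": joint torques, N m; "eef_pos": TCP position; "eef_rot": TCP orientation; "wrist_force": force on the tool from outside, world axes, zero at the start; "moment": the same for the moment, N m; "finger_gap": finger opening in mm; "finger_force": force on a finger pad.
Only numpy, scipy, OpenCV 4.12 (cv2) and the standard library are available. Lean on these libraries where they do the work, as an engineer would, in place of code of your own. Each camera call takes 0.05 s, during which the arm holds its last target. There are 200 camera calls.

## Task

Only one of the two brass sleeves in the blue rack has a bore wide enough for the gauge pin. Slide that sleeve over the pin until it stands fully home on the shoulder and let go of it there to prove the fit; then grip it again, draw it up off the pin, tip it over to about 45 degrees so one can look down the bore, and finish still holding it like that, motionless, with its middle more than 20 cm above the bench. The sleeve that does not fit must be standing in a socket of the rack at the end, and the other things on the bench stay where they are.

Things in the scene. Friction and masses are not known exactly. Their poses are not given: they have to be found in the camera images.
- wide_sleeve: brass sleeve (plain tube) that fits the gauge: 36 mm outside diameter, 60 mm tall, bore 22 mm right through (thin wall, 7 mm), about 0.3 kg. It starts upright in one of the two sockets of the blue rack, which one varies. Origin on its axis in the plane of its lower end; its z axis runs along the bore to its upper end
- wide_sleeve_center (a point): middle of the wide-bored sleeve: on its axis, 30 mm from either end
- narrow_sleeve: brass sleeve of the same outside (36 mm diameter, 60 mm tall) with a bore of only 14 mm (thick wall, 11 mm), too small for the gauge pin; about 0.4 kg. It starts upright in the other socket of the rack. Origin on its axis in the plane of its lower end, z up along the bore
- rack: blue plastic rack fixed to the bench, 66 mm (its x) by 150 mm (its y) by 22 mm high, with two round blind sockets 40 mm in diameter and 14 mm deep, at y = -40 and +40 mm in its frame; a sleeve in a socket has its lower end 8 mm and its upper end 68 mm above the bench. Fingers that close along the rack's x stay clear of the neighbouring sleeve. Origin: centre of its underside, on the bench
- rack_hole0 (a point): centre of the mouth of the rack's socket at its y = -40 mm, 22 mm above the bench
- rack_hole1 (a point): centre of the mouth of the rack's socket at its y = +40 mm, 22 mm above the bench
- gauge: gauge fixed to the bench: dark steel flange 84 mm in diameter and 11 mm high, on it a shoulder 34 mm in diameter whose top is 26 mm above the bench, and from that an upright bright steel pin 20 mm in diameter that tapers from 64 mm above the bench to 10 mm at its tip, 78 mm above the bench. A sleeve fully home stands on the shoulder, its upper end 86 mm above the bench. Origin: on the pin's axis, at bench height
- gauge_shoulder (a point): centre of the top of the gauge's shoulder, on the pin's axis, 26 mm above the bench: here a seated sleeve's lower end rests
- tape_measure: yellow and black pocket tape measure, about 37 x 71 x 64 mm, bystander near the back of the bench; leave it alone
- screwdriver: red-handled screwdriver, about 200 mm long, 25 mm thick, bystander lying near the back right of the bench; leave it alone
- cold_chisel: grey cold chisel, about 170 mm long, 17 mm thick, bystander lying near the back of the bench; leave it alone
- flanged_bush: short flanged grey bush, 40 mm across and 28 mm tall, bystander standing on the bench; leave it alone
- tape_roll: roll of black tape, about 53 mm across and 19 mm tall, bystander lying on the left of the bench; leave it alone
- nut_m20: grey hexagon nut, about 34 mm across and 16 mm tall, bystander lying on the left of the bench; leave it alone
Things that resemble listed ones, but are neither listed nor needed, are in the scene too. Leave any pink look-alike of the narrow_sleeve alone.

How it is judged:
By the outcome, as a careful person would: the job done as asked, in the order asked, and still so for the second after the job is handed in, while the arm keeps its last pose, push and grip.
It also fails if it takes over 51 s, if anything falls off the work surface, if the arm or the gripper's body presses on something with over 40 N, if the wrist force passes 120 N, or if a joint passes its speed limit or range.

## Working session

There is one attempt and no reset: what is moved stays moved. The work goes in short steps, Python scripts to look and compute and a shell command to move; the robot and the scene stay as the last step left them, time stands still between calls to the robot, and variables do not carry over. Pictures are saved under pics/ and viewed, at most 11 in all, crops included, and the job is handed in when it is done.

```bash
ls; mkdir -p pics
python3 - <<'E'
from cell import manip, optics
import cv2,numpy as np
print(manip.read_state())
for n in ["top","side"]:
    p,d=optics.camera(n); cv2.imwrite(f"pics/{n}0.png",p[:,:,::-1]); np.savez(f"pics/{n}0.npz",p=p,d=d)
    print(n,optics.calibration(n))
E
```

```text
pics
{'clock': 0.0, 'joints': array([-1.17062183e+00,  3.00453298e-01,  1.52158486e+00, -2.66903655e-05,
        1.32070632e+00, -6.65921102e-02]), 'qd': array([ 0.00187552, -0.00019976, -0.00175061,  0.00029246, -0.00031093,
       -0.00050033]), 'effort': array([-4.19859134e-03, -5.31813276e+01, -3.52743816e+01,  7.06927897e-02,
        2.44660873e-02, -1.15788298e-04]), 'eef_pos': array([ 247.3915043 , -490.92179252,  204.89450156]), 'eef_rot': array([-3.14044166e+00, -5.08505977e-05,  4.66773197e-01]), 'wrist_force': array([ 1.1254741, -0.350705 , -0.5225845]), 'moment': array([0.00402736, 0.0696004 , 0.01432093]), 'finger_force': 0.0, 'finger_gap': 93.52259021105148}
top {'camera_matrix': array([[589.52740943,   0.        , 331.35063836],
       [  0.        , 589.52740943, 242.81531602],
       [  0.        ,   0.        ,   1.        ]]), 'k1': -0.09341002780161378, 'R': array([[ 0.00206585, -0.9999865 , -0.00476793],
       [-0.99737261, -0.00171514, -0.07242189],
       [ 0.07241273,  0.00490502, -0.99736269]]), 't': array([  63.35643275,  597.39328995, 1327.45251428])}
side {'camera_matrix': array([[510.20447971,   0.        , 319.15586608],
       [  0.        , 510.20447971, 237.04851331],
       [  0.        ,   0.        ,   1.        ]]), 'k1': -0.14713651391732266, 'R': array([[-0.85902443, -0.51153296,  0.02027461],
       [-0.20048238,  0.29970414, -0.93272946],
       [ 0.47104548, -0.8053021 , -0.36000652]]), 't': array([574.70114354, 158.74968158, 798.7162877 ])}
```

View pics/top0.png

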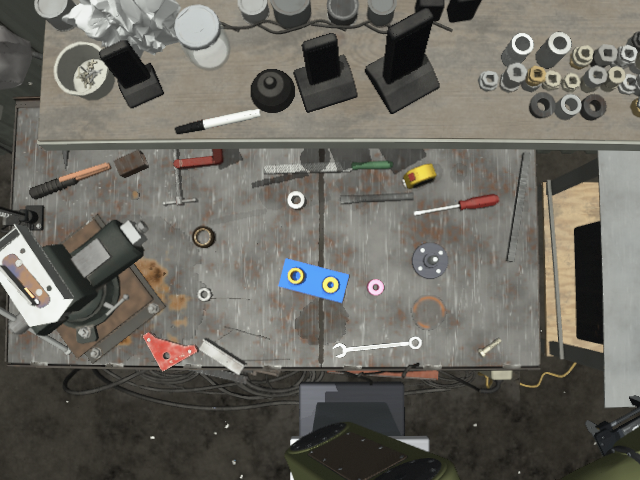

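View pics/side0.png

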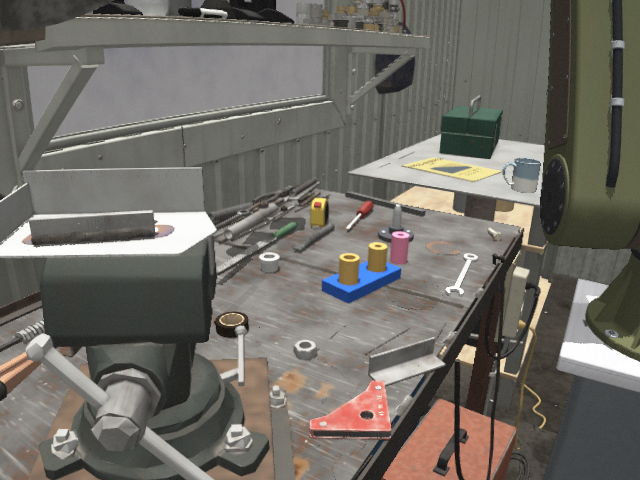

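Candidates for the wanted sleeve in the top view: left brass sleeve (296,275), right brass sleeve (331,285), and the pink look-alike (376,287), which I rule out. The gauge is at (430,260). Next I compare the two bores in a close crop.

```bash
cat > h.py <<'E'
from cell import manip, optics
import cv2,numpy as np
from scipy.spatial.transform import Rotation as Ro
def ray(c,uv):
    K=c["camera_matrix"]
    p=cv2.undistortPoints(np.array([[uv]],float),K,np.array([c["k1"],0,0,0,0.]))[0,0]
    return -c["R"].T@c["t"], c["R"].T@np.array([p[0],p[1],1])
def onz(c,uv,z):
    o,r=ray(c,uv); return o+r*(z-o[2])/r[2]
def proj(c,X):
    v,_=cv2.Rodrigues(np.array(c["R"]))
    return cv2.projectPoints(np.array(X,float).reshape(-1,1,3),v,np.array(c["t"]),c["camera_matrix"],np.array([c["k1"],0,0,0,0.]))[0][:,0]
def rows(target_pos,target_R):
    "shift and rotvec in tool axes from measured pose"
    s=manip.read_state(); R=Ro.from_euler('xyz',s["eef_rot"])
    return np.round(R.inv().apply(np.array(target_pos)-s["eef_pos"]),1), np.round((R.inv()*target_R).as_rotvec(),4)
E
python3 - <<'E'
from h import *
z=np.load("pics/top0.npz"); p=z["p"]
a=cv2.resize(p[250:310,270:350],(800,600),interpolation=cv2.INTER_CUBIC)
cv2.imwrite("pics/crop0.png",a[:,:,::-1])
c=optics.calibration("top")
for n,uv,zz in [("L",(296,275),68),("R",(331,285),68),("gauge",(430,260),11),("gauge tip",(430,259),78),("pink",(376,287),60),("bush",(296,200),28)]: print(n,onz(c,uv,zz).round(1))
for cr in [(281,259),(349,273),(343,303),(279,287)]: print(onz(c,cr,22).round())
E
```

```text
L [522.7 142.   68. ]
R [500.9  64.8  68. ]
gauge [ 558.7 -163.1   11. ]
gauge tip [ 558.  -152.2   78. ]
pink [496.6 -34.7  60. ]
bush [695.1 145.7  28. ]
[560. 180.  22.]
[528.  24.  22.]
[460.  38.  22.]
[496. 184.  22.]
```

View pics/crop0.png

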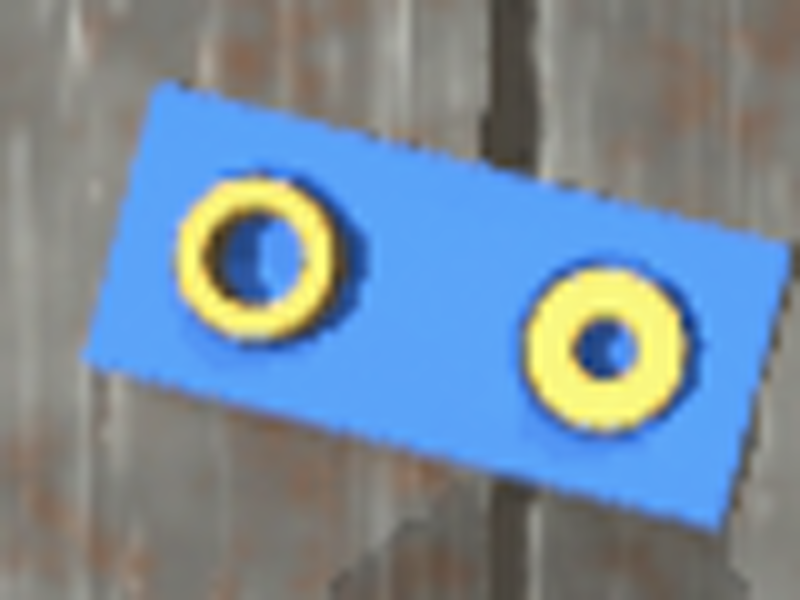

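The left sleeve (295.5, 275.5) has the thin wall and wide bore, so it's the one I want. The right one (330, 284.5) has the narrow bore. On the way I'll look at the gauge with the wrist camera.

Run:
```python
from h import *
c=optics.calibration("top")
L=onz(c,(295.25,275.35),68);R=onz(c,(330.1,284.5),68);print(L,R)
d=L-R; print(np.linalg.norm(d)); yaw=np.arctan2(d[1],d[0]); print("yaw tool",yaw) 
s=manip.read_state(); T=Ro.from_euler('xyz',s["eef_rot"])
w=optics.calibration("wrist"); C=-w["R"].T@w["t"]
print("cam in tool",T.inv().apply(C-s["eef_pos"]), T.inv().apply(w["R"][2]), w["camera_matrix"][0,0],w["k1"])
tr=Ro.from_euler('xyz',[np.pi,0,yaw])
print(rows([490,-155,230],tr)); print(rows([L[0],L[1],150],tr))
```

```text
[521.90708686 143.65587413  68.        ] [501.96973138  66.82141766  68.        ]
79.37903906964642
yaw tool 1.316911127122112
cam in tool [  68.89858498   -0.89668421 -178.55310527] [-2.40982383e-01 -8.96707227e-05  9.70529486e-01] 401.73492141751285 -0.09076296084617123
(array([ 367.8, -190.9,  -24.8]), array([-9.000e-04, -5.000e-04, -8.501e-01]))
(array([ 530.7, -443.1,   55.4]), array([-9.000e-04, -5.000e-04, -8.501e-01]))
```

```bash
python3 -m crank '[[100,428,-160,-10,0,0,-0.85],[100,428,-160,-10,0,0,-0.85],[100,428,-160,-10,0,0,-0.85],[100,428,-160,-10,0,0,-0.85],[100,428,-160,-10,0,0,-0.85],[100,428,-160,-10,0,0,-0.85],[100,428,-160,-10,0,0,-0.85],[100,428,-160,-10,0,0,-0.85],[100,428,-160,-10,0,0,-0.85],[100,428,-160,-10,0,0,-0.85]]' 20
python3 - <<'E'
from h import *
print(manip.read_state()["qd"].round(3))
p,d=optics.camera("wrist"); w=optics.calibration("wrist"); np.savez("pics/w1.npz",p=p,d=d,**w)
cv2.imwrite("pics/w1.png",p[:,:,::-1])
print(proj(w,[558,-155,78]),proj(w,[558,-155,11]))
E
```

```text
clock: 1.1
eef_pos: [559.9, -151.8, 214.8]
eef_rot: [-3.141, -0.001, 1.321]
wrist_force: [-0.4, -0.1, 0.3]
finger_gap: 93.8
finger_force: 0.0
[ 0.034  0.04  -0.048 -0.015  0.021  0.04 ]
[[323.44952961 235.22623929]] [[323.42305137 219.82782244]]
```

View pics/w1.png

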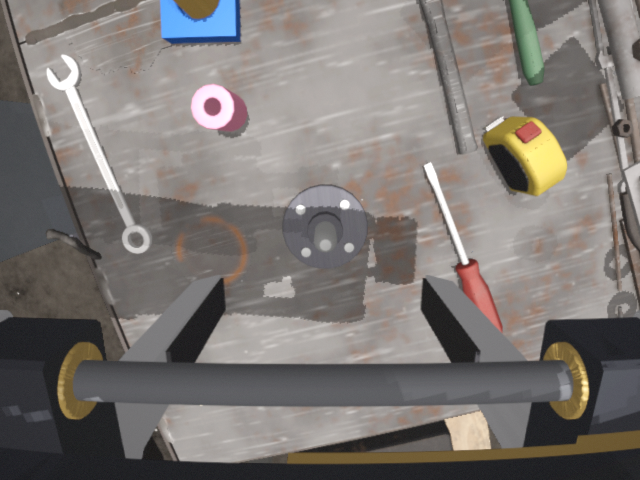

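The gauge flange is centred near (325.5, 227) with the pin tip near (325, 245). I'll measure both using depth.

Run:
```python
from h import *
z=np.load("pics/w1.npz"); p,d=z["p"],z["d"]; w={k:z[k] for k in("camera_matrix","R","t")}; w["k1"]=float(z["k1"])
print("flange eye",onz(w,(325.5,227),11))
v,u=np.mgrid[170:290,270:385]; uv=np.c_[u.ravel(),v.ravel()].astype(float)
n=cv2.undistortPoints(uv[:,None],w["camera_matrix"],np.array([w["k1"],0,0,0,0.]))[:,0]
D=d[170:290,270:385].ravel()
X=(np.c_[n*D[:,None],D]-w["t"])@w["R"]
for lo,hi in[(5,17),(20,30),(64,76),(74,84)]:
    m=(X[:,2]>lo)&(X[:,2]<hi)&(D>0); q=X[m]
    if len(q)>5: print(lo,hi,len(q),q.mean(0).round(1),cv2.minEnclosingCircle(q[:,:2].astype(np.float32)), uv[m].mean(0))
a=cv2.resize(p[170:290,265:385],(600,600),interpolation=cv2.INTER_CUBIC); cv2.imwrite("pics/crop1.png",a[:,:,::-1])
```

```text
flange eye [ 558.20726691 -162.3585713    11.        ]
5 17 4556 [ 557.6 -160.7   10.4] ((556.9351806640625, -162.90087890625), 41.99417495727539) [324.43985953 225.15079017]
20 30 489 [ 558.4 -157.5   25.2] ((557.11328125, -162.81527709960938), 16.822324752807617) [324.53783231 225.06339468]
64 76 263 [ 557.8 -160.2   69.7] ((556.950439453125, -162.67498779296875), 9.784528732299805) [324.80228137 238.99619772]
74 84 164 [ 557.3 -162.4   76.5] ((557.3331909179688, -162.6930694580078), 6.184929847717285) [324.81097561 243.6402439 ]
```

View pics/crop1.png

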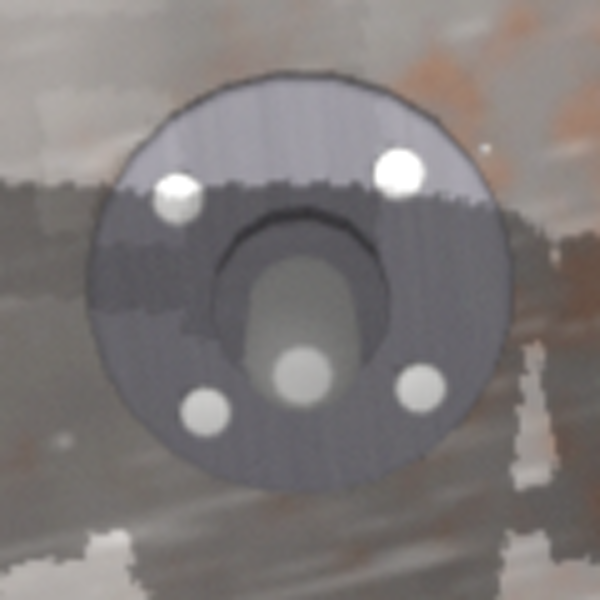

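The crop shows the pin tip at about (325.5, 245), concentric with the flange. Wrist depth puts the gauge axis at (557.1, -162.8). Next, over to the left sleeve.

Run:
```python
from h import *
print(rows([522,143.7,170],Ro.from_euler('xyz',[np.pi,0,1.317])), manip.read_state()["eef_pos"])
```

```text
(array([ 278.3, -109.4,   44.9]), array([-0.001 , -0.0003,  0.0034])) [ 559.10800682 -153.05724379  214.72725721]
```

```bash
python3 -m crank '[[100,278,-109.4,45,0,0,0.003],[100,278,-109.4,45,0,0,0.003],[100,278,-109.4,45,0,0,0.003],[100,278,-109.4,45,0,0,0.003],[100,278,-109.4,45,0,0,0.003],[100,278,-109.4,45,0,0,0.003],[100,278,-109.4,45,0,0,0.003],[100,278,-109.4,45,0,0,0.003],[100,278,-109.4,45,0,0,0.003],[100,278,-109.4,45,0,0,0.003]]'
cat >> h.py <<'E'
def cloud(w,p,d):
    v,u=np.mgrid[0:480,0:640]; uv=np.c_[u.ravel(),v.ravel()].astype(float)
    n=cv2.undistortPoints(uv[:,None],w["camera_matrix"],np.array([w["k1"],0,0,0,0.]))[:,0]
    D=d.ravel(); X=(np.c_[n*D[:,None],D]-w["t"])@w["R"]; m=D>0
    return X[m],uv[m],p.reshape(-1,3)[m]
E
python3 - <<'E'
from h import *
w=optics.calibration("wrist"); p,d=optics.camera("wrist"); np.savez("pics/w2.npz",p=p,d=d,**w)
cv2.imwrite("pics/w2.png",p[:,:,::-1])
X,uv,c=cloud(w,p,d)
for n,x,y in[("L",522,143.7),("R",502,66.8)]:
    m=(abs(X[:,2]-68)<4)&(np.hypot(X[:,0]-x,X[:,1]-y)<28); q=X[m]
    print(n,len(q),q.mean(0),cv2.minEnclosingCircle(q[:,:2].astype(np.float32)),q[:,:2].min(0),q[:,:2].max(0))
    g=np.hypot(*(q[:,:2]-np.array(cv2.minEnclosingCircle(q[:,:2].astype(np.float32))[0])).T); print("inner r",np.percentile(g,[0,1,3]))
print(rows([522,143.7,28],Ro.from_euler('xyz',[np.pi,0,1.317])),manip.read_state()["eef_pos"])
E
```

```text
clock: 2.15
eef_pos: [522.0, 139.3, 170.6]
eef_rot: [3.141, 0.0, 1.312]
wrist_force: [0.3, 0.2, 0.2]
finger_gap: 94.0
finger_force: 0.0
L 1184 [522.41806132 146.03328648  67.03293265] ((522.2843627929688, 145.43275451660156), 18.047815322875977) [504.55506683 127.42315314] [539.93073649 163.32250694]
inner r [10.69059671 10.82712719 11.00400187]
R 1303 [502.53023097  69.13999668  67.16277895] ((502.2786560058594, 68.08805084228516), 17.920127868652344) [484.55095149  50.6130482 ] [519.87755614  85.78723796]
inner r [6.20992761 7.17218905 7.46174587]
(array([  4.1,  -1.2, 142.7]), array([ 0.0004, -0.0001, -0.0053])) [522.02987161 139.44217003 170.67177455]
```

View pics/w2.png

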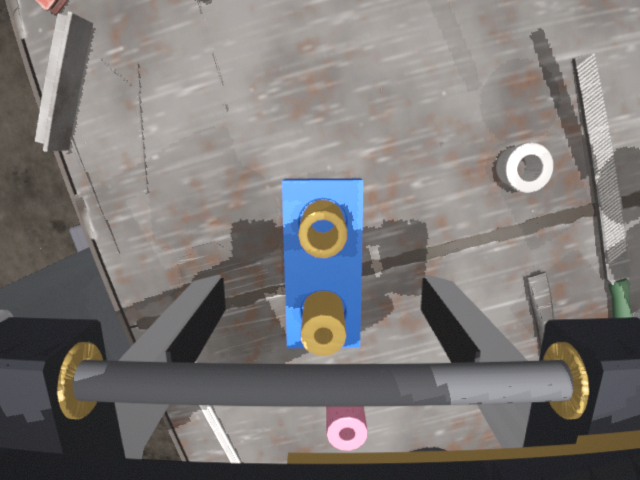

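The bore radii measure 11 mm and 7 mm, which confirms the wide sleeve is the one at (322,230) in this picture, axis (522.3, 145.4). Now I go down to it.

```bash
python3 -m crank '[[100,5.8,-1.3,40,0,0,-0.005],[100,5.8,-1.3,80,0,0,-0.005],[100,5.8,-1.3,110,0,0,-0.005],[100,5.8,-1.3,125,0,0,-0.005],[100,5.8,-1.3,135,0,0,-0.005],[100,5.8,-1.3,135,0,0,-0.005],[100,5.8,-1.3,135,0,0,-0.005]]'
python3 - <<'E'
from h import *
print(rows([522.3,145.4,28],Ro.from_euler('xyz',[np.pi,0,1.317])),manip.read_state()["eef_pos"],manip.read_state()["qd"].round(3))
E
```

```text
clock: 2.9
eef_pos: [522.5, 146.6, 36.3]
eef_rot: [3.141, -0.0, 1.318]
wrist_force: [0.8, 0.4, -0.5]
finger_gap: 94.2
finger_force: 0.0
(array([-1.2,  0.1,  8.3]), array([ 0.001 , -0.0005,  0.0013])) [522.45093763 146.61081582  36.27341071] [ 0.003 -0.011 -0.005 -0.001 -0.001 -0.001]
```

```bash
python3 -m crank '[[100,-1.2,0,8,0,0,0],[100,-1.2,0,8,0,0,0],[100,-1.2,0,8,0,0,0],[0,-1.2,0,8,0,0,0],[0,-1.2,0,8,0,0,0],[0,-1.2,0,8,0,0,0],[0,-1.2,0,8,0,0,0],[0,-1.2,0,8,0,0,0],[0,-1.2,0,8,0,0,0],[0,-1.2,0,8,0,0,0]]' 30
```

```text
clock: 3.9
eef_pos: [521.6, 145.7, 27.4]
eef_rot: [-3.142, 0.0, 1.319]
wrist_force: [-0.2, 0.2, -1.0]
finger_gap: 41.3
finger_force: 0.0
```

```bash
python3 -m crank '[[0,0,0,0,0,0,0],[0,0,0,0,0,0,0],[0,0,0,0,0,0,0],[0,0,0,0,0,0,0]]' 30; python3 -m crank '[[0,0,0,-15,0,0,0],[0,0,0,-50,0,0,0],[0,0,0,-100,0,0,0],[0,0,0,-120,0,0,0],[0,0,0,-120,0,0,0],[0,0,0,-120,0,0,0]]';  python3 - <<'E'
from h import *
print(rows([557.1,-162.8,148],Ro.from_euler('xyz',[np.pi,0,1.317])),manip.read_state()["eef_pos"],manip.read_state()["qd"].round(3))
E
```

```text
clock: 4.3
eef_pos: [521.8, 145.6, 27.6]
eef_rot: [3.141, -0.0, 1.319]
wrist_force: [3.2, -0.6, 0.1]
finger_gap: 35.4
finger_force: 30.0
clock: 4.9
eef_pos: [520.8, 145.6, 146.0]
eef_rot: [-3.14, 0.001, 1.319]
wrist_force: [0.2, 0.9, -3.0]
finger_gap: 35.2
finger_force: 30.0
(array([-289.6,  112. ,   -2. ]), array([-0.0019,  0.0008,  0.0018])) [520.83098212 145.59381176 146.0061827 ] [-0.001  0.025  0.014 -0.002 -0.003  0.002]
```

```bash
python3 -m crank '[[0,-40,15,-2,0,0,0],[0,-80,31,-2,0,0,0],[0,-120,46,-2,0,0,0],[0,-160,62,-2,0,0,0],[0,-200,77,-2,0,0,0],[0,-240,93,-2,0,0,0],[0,-270,104,-2,0,0,0],[0,-284,110,-2,0,0,0],[0,-289.6,112,-2,0,0,0],[0,-289.6,112,-2,0,0,0]]';  python3 -m crank '[[0,0,0,0,0,0,0],[0,0,0,0,0,0,0],[0,0,0,0,0,0,0]]'
python3 - <<'E'
from h import *
w=optics.calibration("wrist"); s=manip.read_state();p,d=optics.camera("wrist"); np.savez("pics/w3.npz",p=p,d=d,**w)
cv2.imwrite("pics/w3.png",p[:,:,::-1])
e=s["eef_pos"]; print(e,s["eef_rot"],s["qd"].round(3))
X,uv,c=cloud(w,p,d)
zt=e[2]+40
m=(abs(X[:,2]-zt)<4)&(np.hypot(X[:,0]-e[0],X[:,1]-e[1])<28); q=X[m]
print(len(q),q.mean(0),cv2.minEnclosingCircle(q[:,:2].astype(np.float32)))
for r in [(557.1,-162.8,148),]: print(rows(r,Ro.from_euler('xyz',[np.pi,0,1.317])))
m=(abs(X[:,2]-10.5)<3)&(np.hypot(X[:,0]-557,X[:,1]+162.8)<60); q=X[m];print("flange",len(q),cv2.minEnclosingCircle(q[:,:2].astype(np.float32)) if len(q) else 0)
E
```

```text
clock: 5.9
eef_pos: [557.5, -162.2, 148.3]
eef_rot: [-3.14, -0.0, 1.319]
wrist_force: [-0.5, 0.5, -2.5]
finger_gap: 34.9
finger_force: 30.0
clock: 6.2
eef_pos: [557.9, -161.8, 149.6]
eef_rot: [3.141, -0.0, 1.32]
wrist_force: [0.4, -0.6, -3.0]
finger_gap: 35.0
finger_force: 30.0
[ 557.94510613 -161.79701348  149.55353471] [ 3.14144683e+00 -7.82921871e-05  1.31991557e+00] [-0.005  0.001 -0.002 -0.     0.    -0.001]
4435 [ 557.97776441 -158.38809809  188.97472641] ((560.3799438476562, -152.48658752441406), 26.246139526367188)
(array([-1. , -0.6,  1.6]), array([ 0.0002, -0.0001,  0.0027]))
flange 5055 ((557.9234008789062, -161.65237426757812), 42.0526237487793)
```

View pics/w3.png

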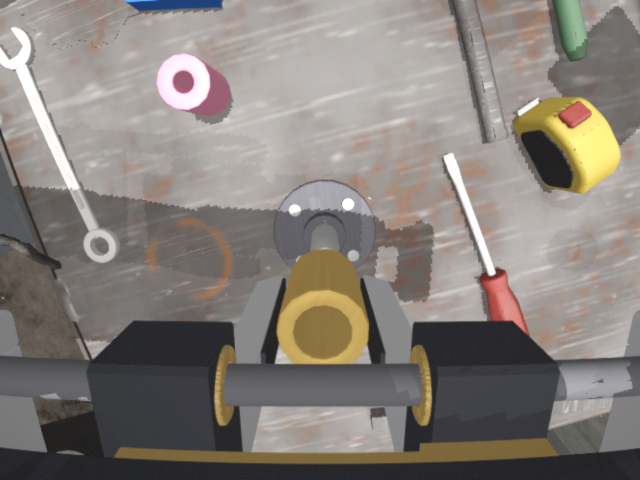

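The sleeve is held upright at (322,325), with the pin visible behind it. I'll locate the sleeve's top ring more exactly.

Run:
```python
from h import *
z=np.load("pics/w3.npz"); w={k:z[k] for k in("camera_matrix","R","t")}; w["k1"]=float(z["k1"])
X,uv,c=cloud(w,z["p"],z["d"]); c=c.astype(int)
m=(np.hypot(X[:,0]-557.9,X[:,1]+161.8)<24)&(c[:,0]-c[:,2]>60)&(X[:,2]>130); q=X[m]
print(len(q),np.percentile(q[:,2],[1,25,50,75,90,99]))
zt=np.percentile(q[:,2],90)
for t in(1.5,3):
    g=q[abs(q[:,2]-zt)<t]; print(len(g),g.mean(0),cv2.minEnclosingCircle(g[:,:2].astype(np.float32)),g.min(0),g.max(0))
m=(abs(X[:,2]-76)<4)&(np.hypot(X[:,0]-557,X[:,1]+162.8)<14); q=X[m];print("tip",len(q),q.mean(0) if len(q) else 0)
```

```text
9958 [136.37083277 168.82217563 187.56257189 189.49841629 273.17978239
 274.67285176]
1459 [ 562.68088216 -143.28650372  273.39097364] ((562.6178588867188, -144.21775817871094), 15.23952865600586) [ 547.8834679  -148.10856755  271.68496261] [ 577.36579137 -139.31044039  274.67762585]
1563 [ 562.65754207 -143.23725807  273.47946686] ((562.6178588867188, -144.21775817871094), 15.23952865600586) [ 547.8834679  -148.10856755  271.45014252] [ 577.36579137 -138.95888447  275.62635984]
tip 101 [ 559.30789121 -157.30791087   74.67646523]
```

Run:
```python
from h import *
z=np.load("pics/w3.npz"); w={k:z[k] for k in("camera_matrix","R","t")}; w["k1"]=float(z["k1"])
X,uv,c=cloud(w,z["p"],z["d"]); c=c.astype(int)
m=(np.hypot(X[:,0]-557.9,X[:,1]+161.8)<24)&(c[:,0]-c[:,2]>60)&(abs(X[:,2]-189.2)<2.5); g=X[m]
print(len(g),g.mean(0),cv2.minEnclosingCircle(g[:,:2].astype(np.float32)),g.min(0),g.max(0),uv[m].min(0),uv[m].max(0))
# ring of shadowed bore? solve outer circle by expected projection
A=[[proj(w,[x,y,189.5])[0] for x,y in [(557.9+a,-161.8+b)]][0] for a,b in((0,0),(18,0),(-18,0),(0,18),(0,-18))]; print(np.round(A,1))
a=cv2.resize(z["p"][240:370,260:390],(600,600),interpolation=cv2.INTER_CUBIC); cv2.imwrite("pics/crop3.png",a[:,:,::-1])
```

```text
3624 [ 557.57867518 -158.83170047  188.98654563] ((556.8693237304688, -160.9294891357422), 17.90546989440918) [ 539.12458048 -176.92091161  186.7021107 ] [ 574.6224682  -143.37753681  191.22771006] [277. 286.] [368. 363.]
[[325.2 333.4]
 [371.6 322.6]
 [279.6 343.9]
 [313.2 290.2]
 [336.5 373.8]]
```

View pics/crop3.png

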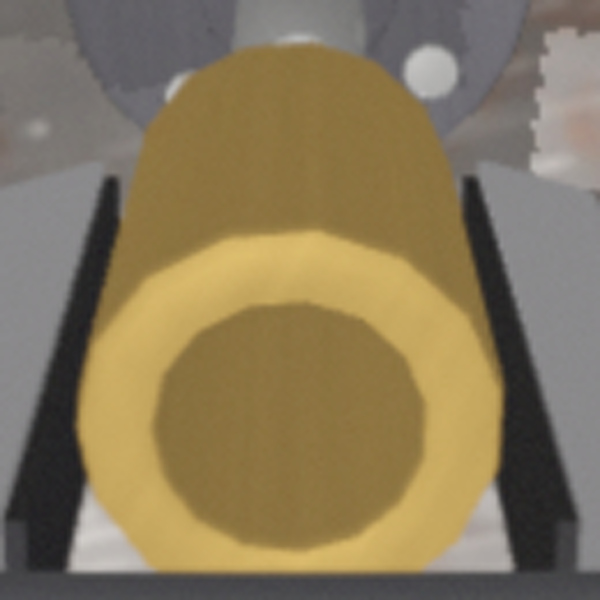

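```bash
python3 -m crank '[[0,-0.9,0.8,10,0,0,0],[0,-0.9,0.8,25,0,0,0],[0,-0.9,0.8,40,0,0,0],[0,-0.9,0.8,46,0,0,0],[0,-0.9,0.8,46,0,0,0],[0,-0.9,0.8,46,0,0,0],[0,-0.9,0.8,46,0,0,0]]';python3 -m crank '[[0,0,0,3,0,0,0],[0,0,0,6,0,0,0],[0,0,0,9,0,0,0],[0,0,0,12,0,0,0],[0,0,0,12,0,0,0]]'
python3 - <<'E'
from h import *
s=manip.read_state(); T=Ro.from_euler('xyz',s["eef_rot"]); print(T.inv().apply(s["wrist_force"]),T.inv().apply(s["moment"]))
p,d=optics.camera("side"); w=optics.calibration("side"); u=proj(w,[557.5,-162.3,60])[0].astype(int); print(u)
a=cv2.resize(p[u[1]-50:u[1]+40,u[0]-60:u[0]+60],(800,600),interpolation=cv2.INTER_CUBIC); cv2.imwrite("pics/s4.png",a[:,:,::-1])
E
```

```text
clock: 6.95
eef_pos: [558.7, -163.9, 104.2]
eef_rot: [3.14, 0.0, 1.319]
wrist_force: [-0.5, -0.1, -2.1]
finger_gap: 35.2
finger_force: 30.0
clock: 7.45
eef_pos: [558.2, -163.7, 90.9]
eef_rot: [-3.141, -0.0, 1.319]
wrist_force: [-0.1, 0.3, -3.2]
finger_gap: 35.1
finger_force: 30.0
[ 0.26737739 -0.21683321  3.18784904] [-0.09839881  0.01384034  0.02315255]
[397 212]
```

No contact force, and the bore is already 7 mm over the tip. I keep going down in small steps.

```bash
python3 -m crank '[[0,0,0,2,0,0,0],[0,0,0,4,0,0,0],[0,0,0,6,0,0,0],[0,0,0,8,0,0,0],[0,0,0,8,0,0,0]]'; python3 -m crank '[[0,0,0,2,0,0,0],[0,0,0,4,0,0,0],[0,0,0,6,0,0,0],[0,0,0,6,0,0,0]]'
```

```text
clock: 8.0
eef_pos: [558.4, -163.6, 83.1]
eef_rot: [-3.141, -0.0, 1.319]
wrist_force: [0.5, 0.8, -3.7]
finger_gap: 35.2
finger_force: 30.0
clock: 8.4
eef_pos: [558.4, -163.5, 77.2]
eef_rot: [-3.141, -0.0, 1.319]
wrist_force: [1.7, 4.4, -4.0]
finger_gap: 35.2
finger_force: 30.0
```

View pics/s4.png

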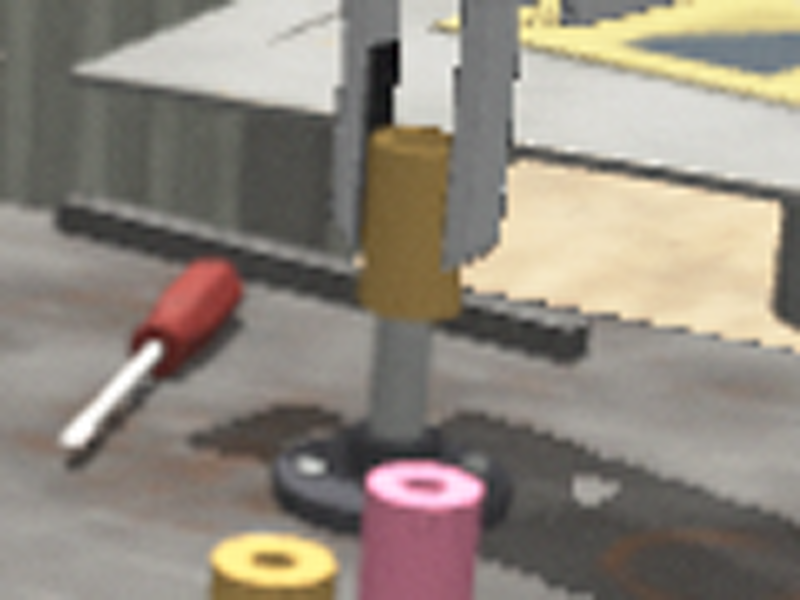

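The side view shows the sleeve on the pin. A light lateral push toward +y (4 N) calls for a shift of about 0.7 mm in tool x as it goes down.

```bash
python3 -m crank '[[0,0.7,0,0,0,0,0],[0,0.7,0,4,0,0,0],[0,0.7,0,8,0,0,0],[0,0.7,0,12,0,0,0],[0,0.7,0,12,0,0,0]]';python3 -m crank '[[0,0,0,4,0,0,0],[0,0,0,8,0,0,0],[0,0,0,12,0,0,0],[0,0,0,12,0,0,0]]'
```

```text
clock: 8.9
eef_pos: [558.3, -163.1, 64.7]
eef_rot: [-3.141, -0.0, 1.319]
wrist_force: [0.5, 0.8, -4.1]
finger_gap: 35.2
finger_force: 30.0
clock: 9.3
eef_pos: [558.4, -163.0, 52.7]
eef_rot: [-3.141, -0.0, 1.319]
wrist_force: [0.9, 0.5, -3.8]
finger_gap: 35.0
finger_force: 30.0
```

```bash
python3 -m crank '[[0,0,0,2,0,0,0],[0,0,0,4,0,0,0],[0,0,0,5,0,0,0],[0,0,0,5,0,0,0]]';python3 -m crank '[[0,0,0,0.7,0,0,0],[0,0,0,1.4,0,0,0],[0,0,0,1.4,0,0,0]]'
```

```text
clock: 9.7
eef_pos: [558.5, -163.1, 48.3]
eef_rot: [-3.141, 0.0, 1.319]
wrist_force: [0.3, 1.2, -3.0]
finger_gap: 34.8
finger_force: 30.0
clock: 10.0
eef_pos: [558.5, -163.1, 47.0]
eef_rot: [-3.141, 0.0, 1.319]
wrist_force: [-0.3, 0.5, -3.5]
finger_gap: 35.1
finger_force: 30.0
```

```bash
python3 -m crank '[[0,0,0,0.5,0,0,0],[0,0,0,1,0,0,0],[0,0,0,1,0,0,0]]';python3 -m crank '[[0,0,0,0.5,0,0,0],[0,0,0,1,0,0,0],[0,0,0,1,0,0,0]]'
```

```text
clock: 10.3
eef_pos: [558.6, -163.1, 46.0]
eef_rot: [-3.142, 0.0, 1.319]
wrist_force: [-0.8, 0.9, -2.1]
finger_gap: 34.8
finger_force: 30.0
clock: 10.6
eef_pos: [558.7, -163.1, 45.6]
eef_rot: [3.141, 0.0, 1.319]
wrist_force: [-3.3, 0.5, 4.9]
finger_gap: 35.0
finger_force: 30.0
```

Upward force from the shoulder shows the sleeve is home. Now I let go and check.

```bash
python3 -m crank '[[60,0,0,0,0,0,0],[60,0,0,0,0,0,0],[60,0,0,0,0,0,0],[60,0,0,0,0,0,0],[60,0,0,0,0,0,0],[60,0,0,0,0,0,0],[60,0,0,0,0,0,0],[60,0,0,0,0,0,0],[60,0,0,0,0,0,0],[60,0,0,0,0,0,0]]'
python3 - <<'E'
from h import *
w=optics.calibration("wrist"); p,d=optics.camera("wrist"); X,uv,c=cloud(w,p,d); c=c.astype(int)
m=(np.hypot(X[:,0]-558,X[:,1]+162.8)<22)&(c[:,0]-c[:,2]>60)&(X[:,2]<120); q=X[m]
print(np.percentile(q[:,2],[50,75,90,95])); g=q[abs(q[:,2]-86)<2.5]; print(len(g),cv2.minEnclosingCircle(g[:,:2].astype(np.float32)) if len(g) else 0)
p,d=optics.camera("side"); u=[397,212]
a=cv2.resize(p[u[1]-50:u[1]+40,u[0]-60:u[0]+60],(800,600),interpolation=cv2.INTER_CUBIC); cv2.imwrite("pics/s5.png",a[:,:,::-1])
print(manip.read_state()["eef_pos"])
E
```

```text
clock: 11.6
eef_pos: [558.6, -163.1, 45.0]
eef_rot: [3.142, -0.0, 1.319]
wrist_force: [-0.1, -0.2, 0.1]
finger_gap: 56.8
finger_force: 0.0
[81.70648414 85.05878101 85.62360188 85.89684144]
3424 ((558.019287109375, -162.27394104003906), 17.843486785888672)
[ 558.59679582 -163.07405121   45.06252933]
```

View pics/s5.png

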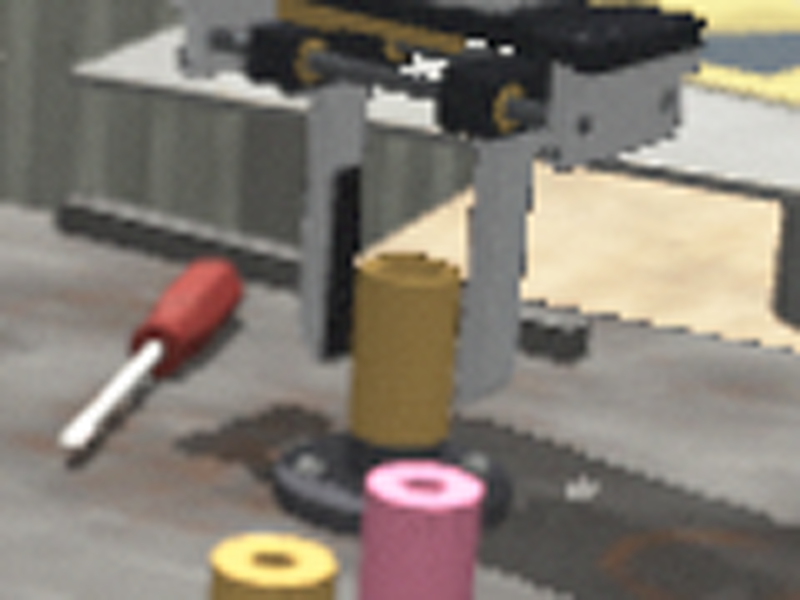

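The sleeve stands free on the shoulder with its top at about 86 mm and the fingers clear. I'll grip it again 5 mm lower and lift.

```bash
python3 -m crank '[[60,0,0,5,0,0,0],[60,0,0,5,0,0,0],[0,0,0,5,0,0,0],[0,0,0,5,0,0,0],[0,0,0,5,0,0,0],[0,0,0,5,0,0,0],[0,0,0,5,0,0,0],[0,0,0,5,0,0,0],[0,0,0,5,0,0,0],[0,0,0,5,0,0,0]]' 35; python3 -m crank '[[0,0,0,-4,0,0,0],[0,0,0,-10,0,0,0],[0,0,0,-16,0,0,0],[0,0,0,-22,0,0,0]]'
```

```text
clock: 12.7
eef_pos: [558.6, -163.1, 40.1]
eef_rot: [3.141, 0.0, 1.319]
wrist_force: [0.0, -0.2, 0.2]
finger_gap: 34.9
finger_force: 35.0
clock: 13.1
eef_pos: [558.5, -163.1, 62.7]
eef_rot: [-3.142, 0.0, 1.319]
wrist_force: [-0.2, 0.5, -2.5]
finger_gap: 35.2
finger_force: 35.0
```

```bash
python3 -m crank '[[0,0,0,-12,0,0,0],[0,0,0,-30,0,0,0],[0,0,0,-50,0,0,0],[0,0,0,-75,0,0,0],[0,0,0,-110,0,0,0],[0,0,0,-145,0,0,0],[0,0,0,-180,0,0,0],[0,0,0,-200,0,0,0],[0,0,0,-210,0,0,0],[0,0,0,-210,0,0,0]]'; python3 -m crank '[[0,0,0,0,-0.06,0,0],[0,0,0,0,-0.16,0,0],[0,0,0,0,-0.27,0,0],[0,0,0,0,-0.38,0,0],[0,0,0,0,-0.49,0,0],[0,0,0,0,-0.6,0,0],[0,0,0,0,-0.69,0,0],[0,0,0,0,-0.75,0,0],[0,0,0,0,-0.785,0,0],[0,0,0,0,-0.785,0,0]]'; python3 -m crank '[[0,0,0,0,0,0,0],[0,0,0,0,0,0,0],[0,0,0,0,0,0,0],[0,0,0,0,0,0,0],[0,0,0,0,0,0,0],[0,0,0,0,0,0,0]]';python3 - <<'E'
from h import *
s=manip.read_state(); T=Ro.from_euler('xyz',s["eef_rot"]); print(s["qd"].round(3),"tool z",T.apply([0,0,1]))
p,d=optics.camera("side"); cv2.imwrite("pics/s6.png",p[:,:,::-1])
E
```

```text
clock: 14.1
eef_pos: [558.7, -163.2, 273.3]
eef_rot: [3.14, 0.0, 1.319]
wrist_force: [0.4, 0.5, -3.4]
finger_gap: 35.0
finger_force: 35.0
clock: 15.1
eef_pos: [557.4, -162.7, 269.9]
eef_rot: [2.36, -0.0, 1.319]
wrist_force: [0.5, 1.3, -2.8]
finger_gap: 35.0
finger_force: 35.0
clock: 15.7
eef_pos: [558.6, -163.1, 272.0]
eef_rot: [2.357, -0.0, 1.319]
wrist_force: [0.8, -0.4, -3.5]
finger_gap: 35.0
finger_force: 35.0
[ 0.    -0.001  0.001  0.003 -0.    -0.   ] tool z [ 0.68442578 -0.17616368 -0.70747983]
```

View pics/s6.png

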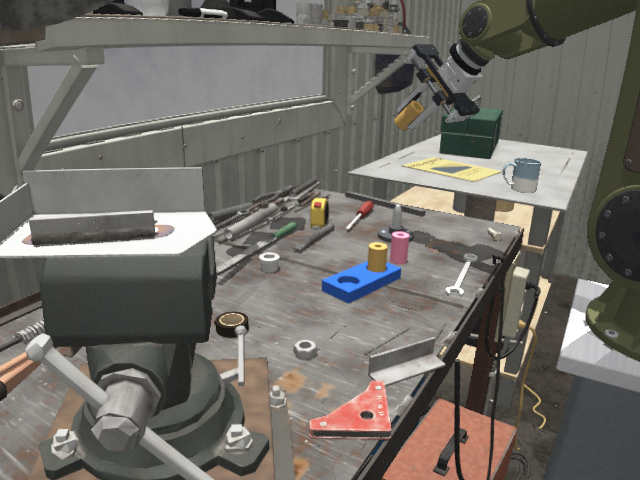

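The side view shows the sleeve held at 45° at (410,113), the gauge free, and the narrow sleeve in its socket at (377,257). Nothing else has moved, so I hand in.

```bash
python3 -c "
from cell import manip; print(manip.sign_off())"
```

```text
the job is handed in; nothing more can be done
None
```

The job is handed in: the wide sleeve seated fully home on the gauge, was let go there, gripped again and drawn off, and is held still at 45° with its middle about 28 cm above the bench; the narrow sleeve still stands in the rack, and nothing else looked moved.

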